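# Make up the staining caddy

### The arm

A 6-joint arm with a two-finger parallel gripper is mounted at the origin on a cart in front of the work surface, level with it; the furniture and walls round the work are solid. World frame = base frame: x ahead of the robot, y to its left, z up, the work surface at z = 0. Lengths are in m, angles in rad, forces in N, time in s.
With the tool pointing down it reaches from about 0.35 to 0.85 m from the base axis. Payload 8.1 kg.
Tool frame: the origin (TCP) lies at the centre of the arm's flange, where the gripper is bolted on; the fingertips stand 186 mm ahead of it and the grasp point (between the pads) lies 167 mm ahead of it (robot.grasp_offset is the distance from the TCP to the grasp point, in m); z points along the fingers, y is the line along which they close (so a half turn about z gives the same grasp; the last joint's range is limited). The gripper opens to 93 mm and grips with 3 to 60 N. Pads are 15 mm wide; open, the fingers measure 128 mm over their backs; the gripper's body (75 mm by 188 mm) begins 65 mm behind the grasp point.
Start: joints at [-1.35, 0.13, 1.488, -0, 1.523, -0.085], TCP at [0.181, -0.572, 0.405] pointing down, gripper open.
Joint ranges: [-2.96, 2.96], [-0.89, 2.26], [0.02, 2.5], [-1.34, 4.48], [0, 2.73], [-2.66, 2.66]. Speed limits (rad/s): [2.39, 2.39, 2.79, 3.14, 3.14, 3.14].

### API

Orientations are given as a rotation vector (axis times angle).
In Python, from plant import robot gives the robot as it stands.
- The arm moves only by the tool drive_tool, never from a script. Its argument "moves" is one flat list of numbers, 7 for each row, row after row: the finger opening in mm, from 0 to 93, then the shift along the tool's x, y, z in mm, then the turn, a rotation vector about the tool's x, y, z in degrees. A call has 1 to 8 rows; each row shifts and turns the commanded pose from where the row before left it, along the tool's axes as they then stand; what a row does not reach is not made up. A row lasts 1/10 s, in which the tool goes at most 50 mm and 8.59 degrees, less where a joint would pass 70% of its speed; a pose out of reach is approached as far as the arm can. A call is refused whole if a number of a shift passes 50 or a number of a turn 8.59, either way. A call with a gripper value outside its range is refused whole. The fingers move at their own pace and stop on an object; "grip_force" is the grip in N (left out, the last holds). Time passes only in rows, so rows that do not move let the fingers close. It gives the time, the measured TCP pose, the force, the opening and the grip force at its end, in the units of the state.
- robot.read_state(): the state, without advancing time (a new reading comes with each control period).
- robot.read_camera(name): name is "side" or "top"; returns a dict with "color" (480x640x3 uint8, red, green, blue), "depth" (480x640 float32, m along the optical axis (not along the pixel's ray), 0 where there is no reading), "mtx" (3x3 intrinsics, pixels), "R" (3x3) and "t" (3): a world point X has camera coordinates R X + t. Camera axes: x right, y down, z forward; pixel columns grow to the right and rows downward; lengths in m; the calibration is good to about 2 mm. A picture is of the moment at which its call begins.
- robot.close_job(): hands the job in; it is judged then, once.
The state is a dict: "t": time; "q": joint angles; "dq": joint speeds; "joint_torque": joint torques, N m; "tool_pos": TCP position; "orientation": TCP orientation; "force": force on the tool from outside, world axes, zero at the start; "wrist_torque": the same for the moment, N m; "opening": finger opening in m; "gripper_force": force on a finger pad.
Only numpy, scipy, OpenCV 4.12 (cv2) and the standard library are available. Lean on these libraries where they do the work, as an engineer would, in place of code of your own. Each camera call takes 0.05 s, during which the arm holds its last target. There are 200 camera calls.

### The job

Make up the staining caddy: stand the small brown bottle in the square well, the blue-capped bottle in the wide round well and the tall tube, still on its cap, in the raised cup, and lay the timer face up in the shallow square tray, each fully down on the floor of its seat. The bigger red-capped bottle and the short tube do not belong in it: leave them standing where they are.

Things in the scene. Friction and masses are not known exactly. Their poses are not given: they have to be found in the camera images.
- stain_bottle: small brown bottle with a black cap, round: body 38 mm in diameter up to about 50 mm, cap 24 mm in diameter, 70 mm tall in all, 0.06 kg. Stands loose and upright on the bench; origin: centre of the underside, z up.
- buffer_bottle: middle-sized white bottle with a blue cap, round: body 56 mm in diameter up to about 80 mm, cap 36 mm in diameter, 105 mm tall in all, 0.16 kg. Stands loose and upright on the bench; origin: centre of the underside, z up.
- tall_tube: tall clear graduated tube standing upside down on its cap: 35 mm in diameter at its base, grip it as a 34 mm cylinder, 114 mm tall, 0.03 kg. Stands loose and upright on the bench; origin: centre of the underside, z up.
- timer: flat square white laboratory timer, 66 x 66 x 17 mm (grip it across its flat sides), 0.07 kg, lying face up on the bench; origin: centre of the underside, z up, x and y along its sides.
- big_bottle: look-alike that stays where it is: the largest white bottle, with a red cap, 62 mm in diameter, 115 mm tall. Stands loose and upright on the bench; origin: centre of the underside, z up.
- short_tube: look-alike that stays where it is: short clear tube standing on its white cap, 34 mm in diameter at the base, 74 mm tall. Stands loose and upright on the bench; origin: centre of the underside, z up.
- seat_square: seat for the small brown bottle: 24 mm high block with a square well, 54 x 54 mm and 19 mm deep, in its middle. 94 x 94 mm grey plastic, one of four fixed in a 2 x 2 block in a fixed 210 mm metal tray (rim 18 mm above the bench); places vary. Origin: centre of the underside, 4 mm above the bench, z up, x, y along its sides; the thing stands on a floor 5 mm above the origin.
- seat_wide: seat for the blue-capped bottle: 24 mm high block with a wide round well, 72 mm in diameter and 19 mm deep, in its middle. 94 x 94 mm grey plastic, one of four fixed in a 2 x 2 block in a fixed 210 mm metal tray (rim 18 mm above the bench); places vary. Origin: centre of the underside, 4 mm above the bench, z up, x, y along its sides; the thing stands on a floor 5 mm above the origin.
- seat_cup: seat for the tall tube: a raised round cup, 52 mm inside, 64 mm outside, its rim 40 mm above the origin, on a 5 mm plate. 94 x 94 mm grey plastic, one of four fixed in a 2 x 2 block in a fixed 210 mm metal tray (rim 18 mm above the bench); places vary. Origin: centre of the underside, 4 mm above the bench, z up, x, y along its sides; the thing stands on a floor 5 mm above the origin.
- seat_tray: seat for the timer: a shallow square tray, 84 x 84 mm inside, its rim 10 mm above the origin, so 5 mm above its floor. 94 x 94 mm grey plastic, one of four fixed in a 2 x 2 block in a fixed 210 mm metal tray (rim 18 mm above the bench); places vary. Origin: centre of the underside, 4 mm above the bench, z up, x, y along its sides; the thing stands on a floor 5 mm above the origin.

How it is judged:
At the end, for the whole second after the job is handed in: Brown bottle in the square well (centres within 13 mm), blue-capped bottle in the wide well (11), tall tube in the cup (12), timer face up in the tray (15); each on its seat floor (4 mm), upright (0.12 rad), at rest. Red-capped bottle and short tube upright, within 30 mm of their starts (horizontal distance between stain_bottle and seat_square below 0.013 m and z of stain_bottle in the frame of seat_square between 0.001 and 0.009 m and angle between each of stain_bottle, buffer_bottle, tall_tube, timer's own z axis and vertical below 0.12 rad and linear speed of each of stain_bottle, buffer_bottle, tall_tube, timer, big_bottle, short_tube below 0.02 m/s and horizontal distance between buffer_bottle and seat_wide below 0.011 m and z of buffer_bottle in the frame of seat_wide between 0.001 and 0.009 m and horizontal distance between tall_tube and seat_cup below 0.012 m and z of tall_tube in the frame of seat_cup between 0.001 and 0.009 m and horizontal distance between timer and seat_tray below 0.015 m and z of timer in the frame of seat_tray between 0.001 and 0.009 m and distance of each of big_bottle, short_tube from where it was at the start of the episode below 0.03 m and angle between each of big_bottle, short_tube's own z axis and vertical below 0.15 rad); the robot touches nothing.
It fails at once if the look-alike red-capped bottle is moved more than 40 mm or knocked over (distance of big_bottle from where it was at the start of the episode above 0.04 m or angle between big_bottle's own z axis and vertical above 0.5 rad).
It fails at once if the look-alike short tube is moved more than 40 mm or knocked over (distance of short_tube from where it was at the start of the episode above 0.04 m or angle between short_tube's own z axis and vertical above 0.5 rad).
It also fails if it takes over 128 s, if anything falls off the work surface, if the arm or the gripper's body presses on something with over 40 N, if the wrist force passes 120 N, or if a joint passes its speed limit or range.

## Working session

There is one attempt and no reset: what is moved stays moved. The work goes in short steps, Python scripts to look and compute and a tool call to move; the robot and the scene stay as the last step left them, time stands still between calls to the robot, and variables do not carry over. Pictures are saved under pics/ and viewed, at most 14 in all, crops included, and the job is handed in when it is done.

Besides the shell and the picture viewer there is one more tool, called after "Emit:" in YAML: its name, and indented under it one key for each argument. drive_tool: Moves the arm, as the interface text tells. Its arguments: {"type":"object","properties":{"moves":{"type":"array","items":{"type":"number"}},"grip_force":{"type":"number"}},"required":["moves"]}

```bash
ls; mkdir -p pics
python3 - <<'E'
from plant import robot
import cv2,numpy as np
s=robot.read_state();print(s['t'],s['tool_pos'],s['orientation'],s['opening'])
for n in('top','side'):
    c=robot.read_camera(n);np.savez(''+n+'0.npz',**c)
    cv2.imwrite(f'pics/{n}0.png',c['color'][:,:,::-1]);print(n,c['mtx'],c['R'],c['t'],-c['R'].T@c['t'])
E
```

```text
pics
0.0 [ 0.18062512 -0.5719192   0.40369095] [-3.10310405e+00 -4.78243404e-01  1.96952130e-04] 0.09256424599585286
top [[447.307148     0.         330.30528223]
 [  0.         447.307148   235.70128831]
 [  0.           0.           1.        ]] [[ 2.81967173e-02 -9.99602009e-01 -8.77126037e-04]
 [-9.96064374e-01 -2.80231445e-02 -8.40860601e-02]
 [ 8.40280147e-02  3.24462486e-03 -9.96458110e-01]] [-0.03238929  0.51708104  1.0957976 ] [ 0.42388158 -0.02144162  1.1353673 ]
side [[511.75815622   0.         316.09950157]
 [  0.         511.75815622 241.49762317]
 [  0.           0.           1.        ]] [[-0.90713256 -0.41996173 -0.02725196]
 [-0.12493122  0.33056067 -0.93547947]
 [ 0.401874   -0.84519926 -0.35232868]] [0.46922602 0.09629564 1.08391536] [0.00208314 1.08134988 0.48476438]
```

View pics/top0.png

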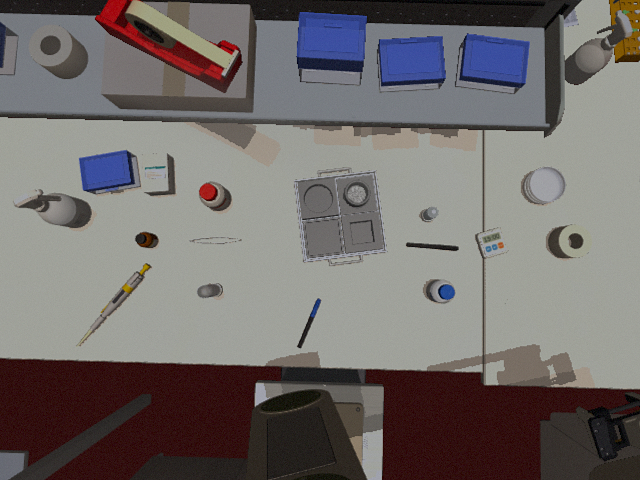

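View pics/side0.png

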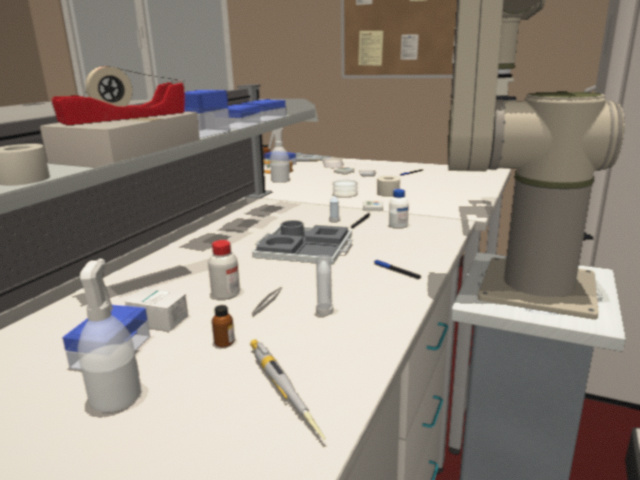

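The top view shows brown bottle (147,240), red (211,193), tall tube (210,291), blue (441,291), short tube (431,214) and timer (491,242). The seats are wide (318,197), cup (357,195), tray (322,238) and square (362,232). The side view confirms that the tall tube is at (324,290) and the short one is at (334,210).

```bash
cat > h.py <<'E'
import numpy as np,cv2
def load(n): return dict(np.load(n))
def ray(c,u,v,z):
    d=c['R'].T@np.linalg.inv(c['mtx'])@np.array([u,v,1.]);o=-c['R'].T@c['t'];return o+d*(z-o[2])/d[2]
def proj(c,X):
    p=c['mtx']@(c['R']@np.asarray(X,float)+c['t']);return p[:2]/p[2]
def cloud(c):
    v,u=np.mgrid[:480,:640];p=np.stack([u,v,np.ones_like(u)],-1)@np.linalg.inv(c['mtx']).T*c['depth'][...,None]
    return (p-c['t'])@c['R']
E
python3 - <<'E'
from h import *
c=load('top0.npz');P=cloud(c);Z=P[...,2]
print('bench z',np.median(Z[300:330,360:400]))
for n,(u,v),zt in [('brown',(147,240),.07),('red',(211,193),.115),('tall',(205,291),.114),('blue',(441,291),.105),('short',(430,214),.074),('timer',(491,242),.017)]:
    w=22;s=np.s_[v-w:v+w,u-w:u+w];z=Z[s]
    m=(z>zt-(.006 if n!='timer' else .008))&(z<zt+.02)
    vv,uu=np.nonzero(m);vv+=v-w;uu+=u-w
    if len(vv)==0: print(n,'none',z.max());continue
    uc,vc=(uu.min()+uu.max())/2,(vv.min()+vv.max())/2
    print(n,len(vv),z.max().round(3),uu.mean(),vv.mean(),uc,vc,ray(c,uu.mean(),vv.mean(),zt).round(4))
    if n=='timer': print(cv2.minAreaRect(np.stack([uu,vv],1).astype(np.float32)))
for nm,(u,v,w) in dict(a=(345,217,55),b=(178,240,75),d=(465,250,75)).items():
    k=cv2.resize(c['color'][v-w:v+w,u-w:u+w,::-1],(600,600),interpolation=cv2.INTER_CUBIC);cv2.imwrite(f'pics/z{nm}.png',k)
E
```

```text
bench z -0.0004944989991363371
brown 85 1.135 140.2235294117647 238.1764705882353 140.0 238.5 [0.495 0.436 0.07 ]
red 223 1.135 207.28251121076232 191.0627802690583 207.0 191.0 [0.6053 0.2688 0.115 ]
tall 43 1.135 203.32558139534885 291.06976744186045 203.5 291.0 [0.3759 0.2663 0.114 ]
blue 188 1.135 446.968085106383 291.54787234042556 447.0 291.5 [ 0.3901 -0.2884  0.105 ]
short 49 1.135 433.1224489795918 211.59183673469389 432.5 212.0 [ 0.5781 -0.2622  0.074 ]
timer 680 1.135 492.0161764705882 242.36029411764707 492.0 242.0 [ 0.5128 -0.4232  0.017 ]
((491.8000183105469, 242.40000915527344), (26.56313133239746, 26.563133239746094), 71.56504821777344)
```

View pics/za.png

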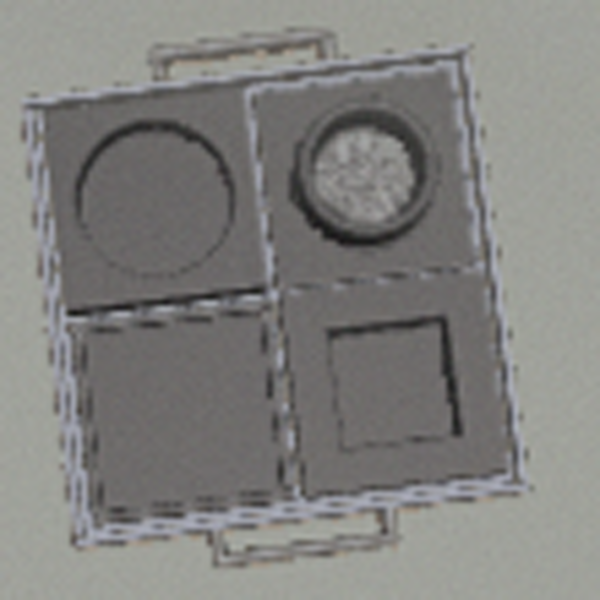

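View pics/zb.png

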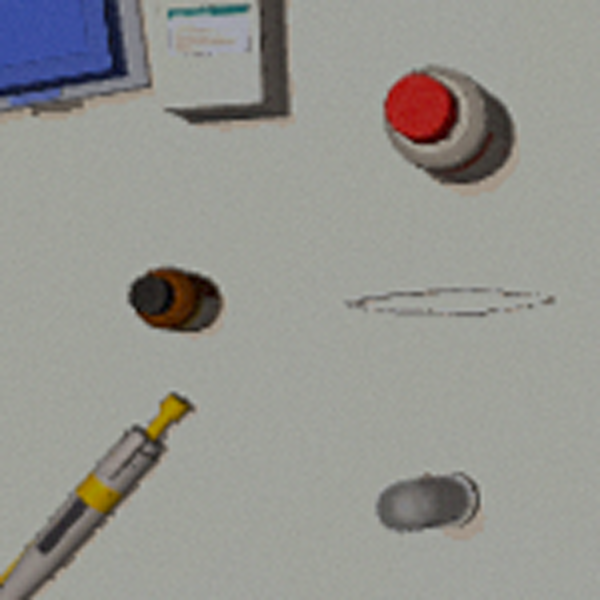

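View pics/zd.png

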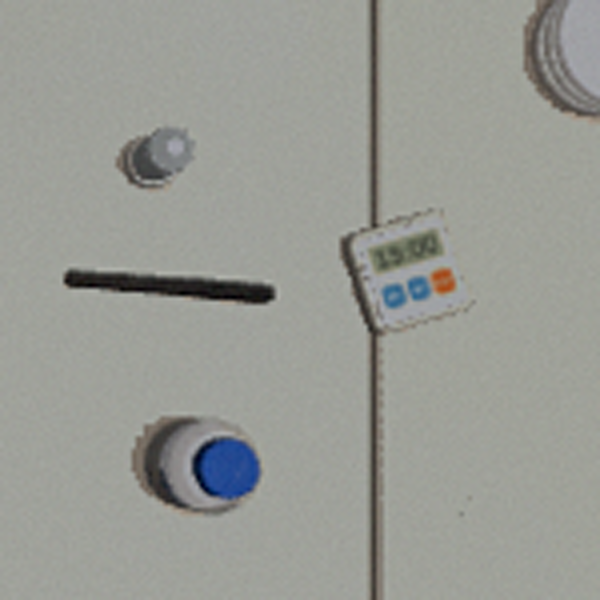

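Crop za shows the tray rim corners (30,105), (468,50), (525,488), (80,543), the wide well (155,198), the cup (368,173) and the square well (395,385). Crop zb shows the brown cap (153,295), the red cap (420,107) and the tall tube tip at the left. Crop zd shows the timer face corners near (343,237), (438,208), (472,300), (378,333) and the blue cap (227,467).

Run:
```python
from h import *
c=load('top0.npz')
A=lambda p:(p[0]/600*110+290-.5,p[1]/600*110+162-.5)
B=lambda p:(p[0]/4+103-.5,p[1]/4+165-.5)
D=lambda p:(p[0]/4+390-.5,p[1]/4+175-.5)
R=np.array([ray(c,*A(p),.018)[:2] for p in [(30,105),(468,50),(525,488),(80,543)]])
ctr=R.mean(0);print('tray c',ctr,[np.linalg.norm(R[i]-R[i-1]).round(3) for i in range(4)])
ex=(R[1]-R[0])+(R[2]-R[3]);ang=np.degrees(np.arctan2(ex[1],ex[0]));print('edge ang (image right)',ang)
e=ex/np.linalg.norm(ex);f=np.array([-e[1],e[0]]) # f: image up
h=.0485
for n,a,b in [('wide',-1,1),('cup',1,1),('tray',-1,-1),('square',1,-1)]: print(n,(ctr+h*(a*e+b*f)).round(4))
print('direct wide',ray(c,*A((155,198)),.028),'cup',ray(c,*A((368,173)),.044),'sq',ray(c,*A((395,385)),.028))
print('tray inner',np.mean([ray(c,*A(p),.014)[:2] for p in [(83,320),(268,305),(290,492),(100,515)]],0))
print('brown',ray(c,*B((153,295)),.07),'blue',ray(c,*D((227,467)),.105))
T=np.array([ray(c,*D(p),.017)[:2] for p in [(345,236),(440,208),(474,300),(380,333)]])
print('timer',T.mean(0),[np.linalg.norm(T[i]-T[i-1]).round(3) for i in range(4)],np.degrees([np.arctan2(*(T[1]-T[0])[::-1]),np.arctan2(*(T[2]-T[3])[::-1]),np.arctan2(*(T[0]-T[3])[::-1]),np.arctan2(*(T[1]-T[2])[::-1])]))
# depth-based timer
P=cloud(c);m=np.zeros((480,640),np.uint8);m[215:270,465:520]=(np.abs(P[215:270,465:520,2]-.017)<.005)
m=cv2.morphologyEx(m,cv2.MORPH_OPEN,np.ones((3,3)));vv,uu=np.nonzero(m)
print(cv2.minAreaRect((P[vv,uu,:2]*1000).astype(np.float32)))
# side-view check of bases/caps
s=load('side0.npz')
for n,X in [('brown',(.495,.436,.07)),('blue',(.39,-.288,.105)),('tall',(.376,.266,.114)),('tallbase',(.376,.266,0))]: print(n,proj(s,X))
from plant import robot
from scipy.spatial.transform import Rotation as Ro
print(Ro.from_rotvec(robot.read_state()['orientation']).as_matrix().round(4))
g=cv2.resize(s['color'][180:360,190:430,::-1],(800,600),interpolation=cv2.INTER_CUBIC);cv2.imwrite('pics/s1.png',g)
```

```text
tray c [ 0.56966793 -0.04088567] [np.float64(0.205), np.float64(0.205), np.float64(0.205), np.float64(0.205)]
edge ang (image right) -81.23836064128349
wide [0.6102 0.0144]
cup [ 0.625  -0.0814]
tray [ 5.143e-01 -3.000e-04]
square [ 0.5291 -0.0962]
direct wide [0.61153316 0.01583675 0.028     ] cup [ 0.62295438 -0.08069999  0.044     ] sq [ 0.52849474 -0.09613533  0.028     ]
tray inner [ 0.51659516 -0.00061961]
brown [0.49486963 0.43470246 0.07      ] blue [ 0.39077568 -0.2867642   0.105     ]
timer [ 0.51429171 -0.42302709] [np.float64(0.064), np.float64(0.063), np.float64(0.061), np.float64(0.063)] [-72.02526323 -69.22730374  19.97950276  20.17211493]
((513.1520385742188, -424.0841979980469), (65.20950317382812, 66.39534759521484), 18.344497680664062)
brown [221.29422999 306.55250771]
blue [398.6883885 189.9160113]
tall [323.13074367 257.6443748 ]
tallbase [324.42502389 311.02775814]
[[ 9.536e-01  3.011e-01 -4.000e-04]
 [ 3.011e-01 -9.536e-01  1.600e-03]
 [ 1.000e-04 -1.600e-03 -1.000e+00]]
```

View pics/s1.png

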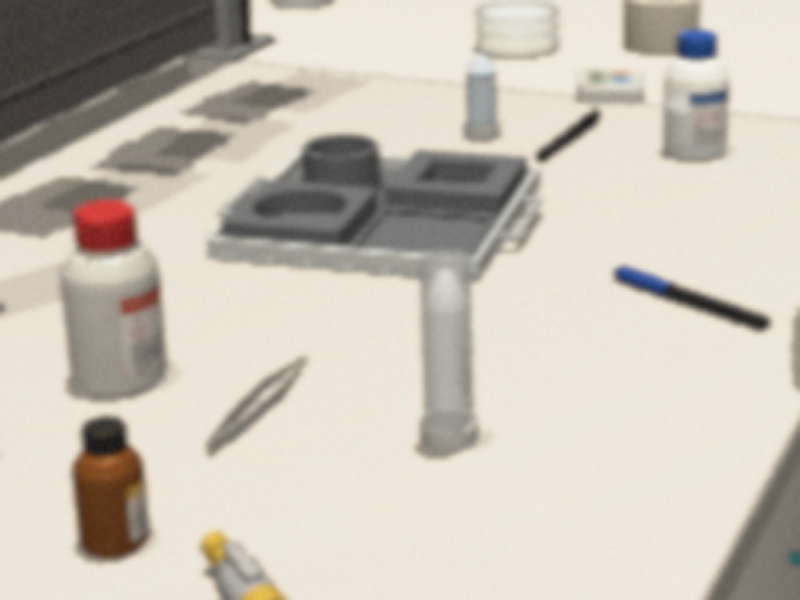

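Emit:
drive_tool:
  moves: [93, 20, -2, 6, 0, 0, -1.5, 93, 40, -4, 12, 0, 0, 0, 93, 45, -4, 12, 0, 0, 0, 93, 45, -4, 12, 0, 0, 0, 93, 45, -4, 12, 0, 0, 0, 93, 45, -4, 12, 0, 0, 0, 93, 45, -4, 12, 0, 0, 0, 93, 40, -4, 12, 0, 0, 0]
  grip_force: 25

```text
t: 0.9
tool_pos: [0.4801, -0.437, 0.3137]
orientation: [-3.098, -0.52, 0.0]
force: [-0.4, -0.1, 0.6]
opening: 0.0926
gripper_force: 0.0
```

```bash
cat >> h.py <<'E'
def go(x,y,z,yaw=None):
    """shift left to bring grasp point to x,y,z (mm, tool axes) and tilt/turn needed"""
    from plant import robot
    from scipy.spatial.transform import Rotation as Ro
    s=robot.read_state();M=Ro.from_rotvec(s['orientation']).as_matrix();ya=np.degrees(np.arctan2(M[1,0],M[0,0]))
    yw=np.radians(ya if yaw is None else yaw);T=np.array([[np.cos(yw),np.sin(yw),0],[np.sin(yw),-np.cos(yw),0],[0,0,-1]])
    d=np.array([x,y,z+.167])-s['tool_pos']
    print('t',s['t'],'pos',s['tool_pos'].round(4),'yaw',ya.round(2),'open',s['opening'].round(4),'gf',s['gripper_force'],'F',np.round(s['force'],1))
    print('turn(tool)',np.degrees(Ro.from_matrix(M.T@T).as_rotvec()).round(2),'shift now axes',(M.T@d*1000).round(1),'shift after turn',(T.T@d*1000).round(1))
E
python3 -c "
from h import *;go(.5135,-.4235,.027,19)"
```

```text
Traceback (most recent call last):
  File "h.py", line 17, in go
    print('t',s['t'],'pos',s['tool_pos'].round(4),'yaw',ya.round(2),'open',s['opening'].round(4),'gf',s['gripper_force'],'F',np.round(s['force'],1))
                                                                           ^^^^^^^^^^^^^^^^^^
AttributeError: 'float' object has no attribute 'round'
```

Emit:
drive_tool:
  moves: [93, 0, 0, 0, 0, 0, 0, 93, 0, 0, 0, 0, 0, 0]

```text
t: 1.1
tool_pos: [0.4789, -0.4374, 0.3134]
orientation: [-3.096, -0.522, 0.002]
force: [0.0, -1.4, 0.4]
opening: 0.093
gripper_force: 0.0
```

```bash
sed -i "s/s\['opening'\].round(4)/s['opening']/" h.py
python3 -c "
from h import *;go(.5135,-.4235,.027,19)"
```

```text
t 1.1 pos [ 0.4789 -0.4374  0.3134] yaw 19.15 open 0.09303648215021386 gf 0.0 F [ 0.  -1.4  0.4]
turn(tool) [-0.11  0.07  0.15] shift now axes [ 37.4  -1.6 119.4] shift after turn [ 37.2  -1.9 119.4]
```

Emit:
drive_tool:
  moves: [93, 20, -1, 30, 0, 0, 0, 93, 17, -1, 35, 0, 0, 0, 93, 0, 0, 25, 0, 0, 0, 93, 0, 0, 15, 0, 0, 0, 93, 0, 0, 14, 0, 0, 0, 93, 0, 0, 0, 0, 0, 0, 50, 0, 0, 0, 0, 0, 0, 50, 0, 0, 0, 0, 0, 0]

```text
t: 1.9
tool_pos: [0.513, -0.4253, 0.1977]
orientation: [3.096, 0.518, 0.003]
force: [-0.0, 0.1, 0.2]
opening: 0.0814
gripper_force: 0.0
```

Emit:
drive_tool:
  moves: [50, 0, 0, 0, 0, 0, 0, 50, 0, 0, 0, 0, 0, 0, 50, 0, 0, 0, 0, 0, 0, 50, 0, 0, 0, 0, 0, 0]

```text
t: 2.3
tool_pos: [0.513, -0.4247, 0.1969]
orientation: [3.097, 0.519, 0.001]
force: [-1.4, 0.1, 5.1]
opening: 0.065
gripper_force: 25.0
```

```bash
python3 -c "
from h import *;go(.5135,-.4235,.027,19)"
```

```text
t 2.3 pos [ 0.513  -0.4247  0.1969] yaw 19.02 open 0.06499175595019949 gf 24.993393123149872 F [-1.4  0.1  5.1]
turn(tool) [ 0.08 -0.04  0.02] shift now axes [ 0.9 -1.   2.9] shift after turn [ 0.9 -1.   2.9]
```

Emit:
drive_tool:
  moves: [50, 0, 0, -10, 0, 0, 0, 50, 0, 0, -30, 0, 0, 0, 50, 0, 0, -40, 0, 0, 0, 50, 0, 0, -30, 0, 0, 0, 50, 0, 0, 0, 0, 0, 5.2, 50, 0, 0, 0, 0, 0, 5, 50, 0, 0, 0, 0, 0, 0]

```text
t: 3.0
tool_pos: [0.5127, -0.4243, 0.3064]
orientation: [3.132, 0.24, 0.0]
force: [0.8, 0.4, -1.3]
opening: 0.065
gripper_force: 25.0
```

```bash
python3 -c "
from h import *;go(.5134,.0069,.040,8.8)"
```

```text
t 3.0 pos [ 0.5127 -0.4243  0.3064] yaw 8.75 open 0.0650224906875904 gf 24.988228976726532 F [ 0.8  0.4 -1.3]
turn(tool) [ 0.01 -0.01 -0.05] shift now axes [  66.3 -426.1   99.3] shift after turn [  66.7 -426.    99.4]
```

Emit:
drive_tool:
  moves: [50, 3, -20, 0, 0, 0, 0, 50, 6, -40, 0, 0, 0, 0, 50, 7, -45, 0, 0, 0, 0, 50, 7, -45, 0, 0, 0, 0, 50, 7, -45, 0, 0, 0, 0, 50, 7, -45, 0, 0, 0, 0, 50, 7, -45, 0, 0, 0, 0, 50, 7, -45, 0, 0, 0, 0]

```text
t: 3.8
tool_pos: [0.5119, -0.0886, 0.3057]
orientation: [-3.132, -0.246, 0.001]
force: [1.1, -1.0, -1.0]
opening: 0.0655
gripper_force: 25.0
```

Emit:
drive_tool:
  moves: [50, 8, -45, 0, 0, 0, 0, 50, 5, -33, 10, 0, 0, 0, 50, 2, -18, 20, 0, 0, 0, 50, 0, 0, 20, 0, 0, 0, 50, 0, 0, 0, 0, 0, 0, 50, 0, 0, 0, 0, 0, 0]

```text
t: 4.4
tool_pos: [0.5123, 0.0066, 0.2557]
orientation: [-3.132, -0.244, 0.002]
force: [-0.7, -0.5, 0.6]
opening: 0.0648
gripper_force: 25.0
```

Run:
```python
from h import *;go(.5134,.0069,.040,8.8)
from plant import robot
n='pics/tr1.png';c=robot.read_camera('side');cv2.imwrite(n,cv2.resize(c['color'][150:300,230:430,::-1],(800,600)))
```

```text
t 4.4 pos [0.5123 0.0066 0.2557] yaw 8.91 open 0.06479749159570965 gf 24.987117648124695 F [-0.7 -0.5  0.6]
turn(tool) [-0.02  0.08  0.11] shift now axes [ 1.2 -0.1 48.7] shift after turn [ 1.1 -0.1 48.7]
```

View pics/tr1.png

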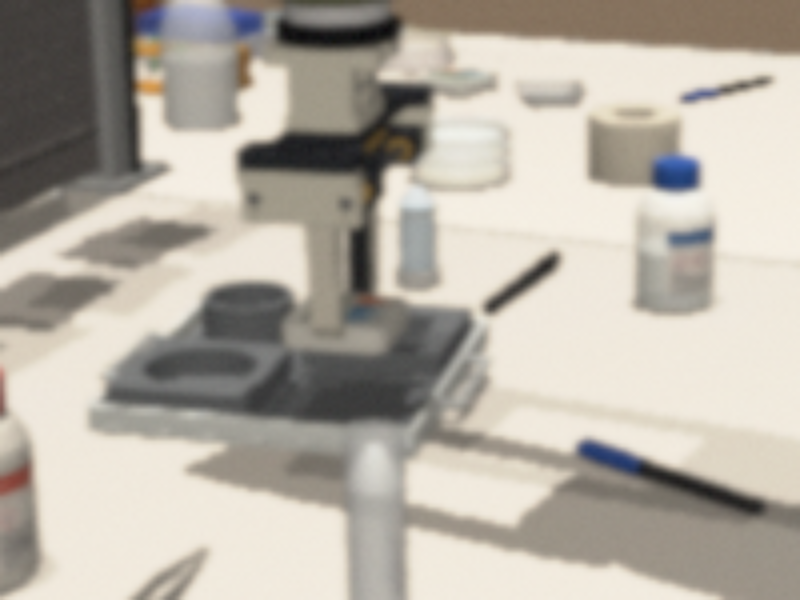

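The timer is held flat over the tray (345,325). I'll lower it gently.

Emit:
drive_tool:
  moves: [50, 1, 0, 15, 0, 0, 0, 50, 0, 0, 15, 0, 0, 0, 50, 0, 0, 10, 0, 0, 0, 50, 0, 0, 6, 0, 0, 0, 50, 0, 0, 0, 0, 0, 0, 50, 0, 0, 0, 0, 0, 0]

```text
t: 5.05
tool_pos: [0.5136, 0.0068, 0.2097]
orientation: [-3.132, -0.242, 0.0]
force: [1.0, 0.8, -1.0]
opening: 0.0652
gripper_force: 25.0
```

```bash
python3 -c "
from h import *;go(.5134,.0069,.040,8.8)"
```

```text
t 5.05 pos [0.5136 0.0068 0.2097] yaw 8.82 open 0.06515747263738701 gf 24.987138211727142 F [ 1.   0.8 -1. ]
turn(tool) [-0.    0.02  0.02] shift now axes [-0.2 -0.1  2.7] shift after turn [-0.2 -0.1  2.7]
```

Emit:
drive_tool:
  moves: [50, 0, 0, 2, 0, 0, 0, 50, 0, 0, 0, 0, 0, 0, 70, 0, 0, 0, 0, 0, 0, 70, 0, 0, 0, 0, 0, 0, 70, 0, 0, 0, 0, 0, 0, 70, 0, 0, -15, 0, 0, 0, 80, 0, 0, -35, 0, 0, 0, 80, 0, 0, -45, 0, 0, 0]

```text
t: 5.85
tool_pos: [0.5125, 0.0069, 0.3028]
orientation: [-3.132, -0.242, 0.006]
force: [1.0, -0.3, -0.1]
opening: 0.0787
gripper_force: 0.0
```

Emit:
drive_tool:
  moves: [80, 0, -5, -35, 0, 0, 0, 80, 0, -45, 0, 0, 0, 0, 80, 0, -45, 0, 0, 0, 0, 80, 0, -48, 0, 0, 0, 0, 80, 0, -48, 0, 0, 0, 0, 80, 0, -45, 0, 0, 0, 0, 80, 0, -40, 0, 0, 0, 0, 80, 0, -20, 0, 0, 0, 0]

```text
t: 6.65
tool_pos: [0.4672, 0.3023, 0.3393]
orientation: [-3.131, -0.245, -0.002]
force: [0.9, 0.2, 0.1]
opening: 0.0801
gripper_force: 0.0
```

Run:
```python
from h import *;go(.495,.4355,.042)
from plant import robot
c=robot.read_camera('top');cv2.imwrite('pics/tr2.png',cv2.resize(c['color'][157:277,260:420,::-1],(800,600)))
P=cloud(c);q=P[215:265,295:345];m=(np.abs(q[...,2]-.026)<.004).astype(np.uint8)
e=np.array([.153,-.988]);f=np.array([.988,.153])
d=q[...,:2]-np.array([.5145,0]);m&=((np.abs(d@e)<.046)&(np.abs(d@f)<.046))
X=q[m>0];print(len(X),X.mean(0),cv2.minAreaRect((X[:,:2]*1000).astype(np.float32)))
```

```text
t 6.65 pos [0.4672 0.3023 0.3393] yaw 8.96 open 0.08013232023129341 gf 0.0 F [0.9 0.2 0.1]
turn(tool) [-0.07 -0.07  0.  ] shift now axes [  48.1 -127.1  130.5] shift after turn [  48.2 -127.2  130.3]
630 [0.51376812 0.00596682 0.02556866] ((514.15869140625, 5.895473480224609), (65.77899932861328, 65.5646743774414), 8.043290138244629)
```

View pics/tr2.png

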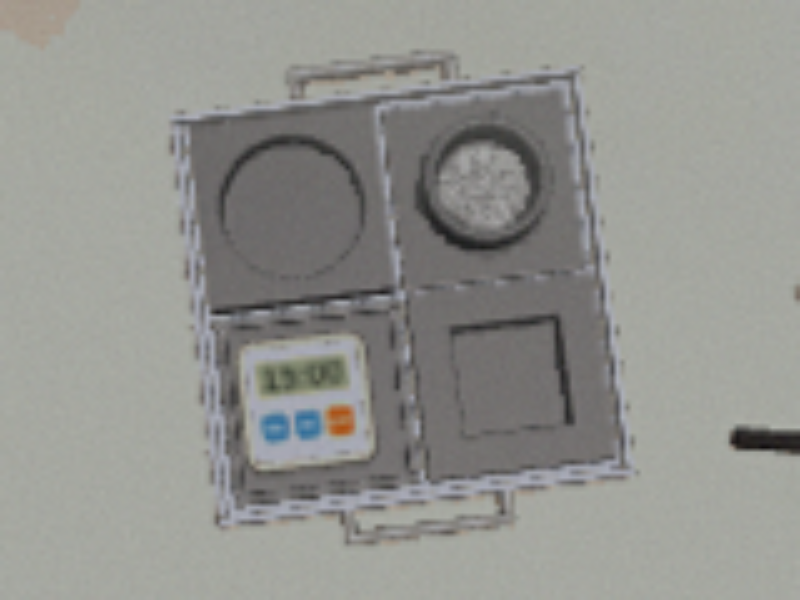

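The timer lies flat in the tray at (305,403), seated and about 6 mm off centre. Next is the brown bottle.

Emit:
drive_tool:
  moves: [80, 14, -35, 10, 0, 0, 0, 80, 17, -45, 15, 0, 0, 0, 80, 17, -47, 15, 0, 0, 0, 80, 0, 0, 25, 0, 0, 0, 80, 0, 0, 30, 0, 0, 0, 80, 0, 0, 20, 0, 0, 0, 80, 0, 0, 13, 0, 0, 0, 80, 0, 0, 0, 0, 0, 0]
  grip_force: 20

```text
t: 7.5
tool_pos: [0.4952, 0.429, 0.2089]
orientation: [3.131, 0.241, -0.004]
force: [0.0, 0.2, -0.4]
opening: 0.0798
gripper_force: 0.0
```

```bash
python3 -c "
from h import *;go(.495,.4355,.042)"
```

```text
t 7.5 pos [0.4952 0.429  0.2089] yaw 8.8 open 0.07981305602043991 gf 0.0 F [ 0.   0.2 -0.4]
turn(tool) [0.09 0.16 0.  ] shift now axes [ 0.8 -6.5 -0.1] shift after turn [ 0.8 -6.5 -0.1]
```

Emit:
drive_tool:
  moves: [80, 1, -6, 0, 0, 0, 0, 80, 0, 0, 0, 0, 0, 0, 45, 0, 0, 0, 0, 0, 0, 20, 0, 0, 0, 0, 0, 0, 20, 0, 0, 0, 0, 0, 0, 20, 0, 0, 0, 0, 0, 0, 20, 0, 0, 0, 0, 0, 0, 20, 0, 0, 0, 0, 0, 0]

```text
t: 8.3
tool_pos: [0.4957, 0.4359, 0.2105]
orientation: [-3.132, -0.241, 0.0]
force: [-1.4, -0.5, 0.4]
opening: 0.0369
gripper_force: 18.8
```

Emit:
drive_tool:
  moves: [20, 0, 0, 0, 0, 0, 0, 20, 0, 0, -10, 0, 0, 0, 20, 0, 0, -30, 0, 0, 0, 20, 0, 0, -40, 0, 0, 0, 20, 0, 0, -40, 0, 0, 0, 20, 0, 0, 0, 0, 0, 0]

```text
t: 8.9
tool_pos: [0.4974, 0.4371, 0.3396]
orientation: [-3.126, -0.241, -0.017]
force: [0.2, 0.8, -0.3]
opening: 0.0369
gripper_force: 20.0
```

```bash
python3 -c "
from h import *;go(.529,-.096,.053,8.8)"
```

```text
t 8.9 pos [0.4974 0.4371 0.3396] yaw 8.82 open 0.03685812677873519 gf 19.956260524922982 F [ 0.2  0.8 -0.3]
turn(tool) [-0.33 -0.63  0.02] shift now axes [-51.9 532.3 115.9] shift after turn [-50.3 531.7 119.6]
```

Emit:
drive_tool:
  moves: [20, -2, 25, 0, 0, 0, 0, 20, -4, 40, 0, 0, 0, 0, 20, -5, 48, 0, 0, 0, 0, 20, -5, 48, 0, 0, 0, 0, 20, -5, 48, 0, 0, 0, 0, 20, -5, 48, 0, 0, 0, 0, 20, -5, 48, 0, 0, 0, 0, 20, -5, 48, 0, 0, 0, 0]

```text
t: 9.7
tool_pos: [0.5138, 0.0796, 0.3306]
orientation: [3.132, 0.242, 0.0]
force: [1.1, -0.0, -0.4]
opening: 0.0366
gripper_force: 20.0
```

Emit:
drive_tool:
  moves: [20, -5, 48, 0, 0, 0, 0, 20, -5, 48, 10, 0, 0, 0, 20, -4, 40, 20, 0, 0, 0, 20, -3, 30, 20, 0, 0, 0, 20, 0, 12, 10, 0, 0, 0, 20, 0, 0, 0, 0, 0, 0, 20, 0, 0, 0, 0, 0, 0]

```text
t: 10.4
tool_pos: [0.5249, -0.0962, 0.2708]
orientation: [-3.132, -0.241, 0.0]
force: [0.6, -0.3, -0.5]
opening: 0.0369
gripper_force: 20.0
```

```bash
python3 -c "
from h import *;go(.529,-.096,.053,8.8)"
```

```text
t 10.4 pos [ 0.5249 -0.0962  0.2708] yaw 8.82 open 0.03686704761216176 gf 19.956045808503404 F [ 0.6 -0.3 -0.5]
turn(tool) [-0.04  0.01  0.02] shift now axes [ 4.1  0.4 50.8] shift after turn [ 4.1  0.4 50.8]
```

Emit:
drive_tool:
  moves: [20, 4, 0, 10, 0, 0, 0, 20, 0, 0, 15, 0, 0, 0, 20, 0, 0, 12, 0, 0, 0, 20, 0, 0, 8, 0, 0, 0, 20, 0, 0, 4, 0, 0, 0, 20, 0, 0, 0, 0, 0, 0, 20, 0, 0, 0, 0, 0, 0]

```text
t: 11.1
tool_pos: [0.5289, -0.0964, 0.2217]
orientation: [3.132, 0.241, 0.001]
force: [0.0, -0.6, -0.9]
opening: 0.0367
gripper_force: 20.0
```

```bash
python3 -c "
from h import *;go(.529,-.096,.053,8.8)"
```

```text
t 11.1 pos [ 0.5289 -0.0964  0.2217] yaw 8.82 open 0.036724470833016484 gf 19.955856208107434 F [ 0.  -0.6 -0.9]
turn(tool) [ 0.01 -0.02  0.02] shift now axes [ 0.2 -0.4  1.7] shift after turn [ 0.2 -0.4  1.7]
```

Emit:
drive_tool:
  moves: [20, 0, 0, 1.5, 0, 0, 0, 20, 0, 0, 0, 0, 0, 0]

```text
t: 11.3
tool_pos: [0.5289, -0.0965, 0.2203]
orientation: [3.132, 0.241, 0.001]
force: [0.5, -0.0, 0.3]
opening: 0.0366
gripper_force: 20.0
```

Emit:
drive_tool:
  moves: [48, 0, 0, 0, 0, 0, 0, 48, 0, 0, 0, 0, 0, 0, 48, 0, 0, 0, 0, 0, 0, 48, 0, 0, -15, 0, 0, 0, 48, 0, 0, -35, 0, 0, 0, 93, 0, 0, -45, 0, 0, 0, 93, 0, 0, -45, 0, 0, 0, 93, 0, 0, 0, 0, 0, 0]

```text
t: 12.1
tool_pos: [0.5307, -0.0969, 0.3694]
orientation: [3.128, 0.241, 0.02]
force: [1.4, 0.3, 0.1]
opening: 0.0671
gripper_force: 0.0
```

Run:
```python
from h import *;go(.391,-.2875,.052)
from plant import robot
c=robot.read_camera('side');P=cloud(c)
cv2.imwrite('pics/br.png',cv2.resize(c['color'][150:300,230:430,::-1],(800,600)))
```

```text
t 12.1 pos [ 0.5307 -0.0969  0.3694] yaw 8.83 open 0.0671130621947897 gf 0.0 F [1.4 0.3 0.1]
turn(tool) [ 0.32 -0.71 -0.  ] shift now axes [-169.2  166.1  149.3] shift after turn [-167.3  166.9  150.4]
```

View pics/br.png

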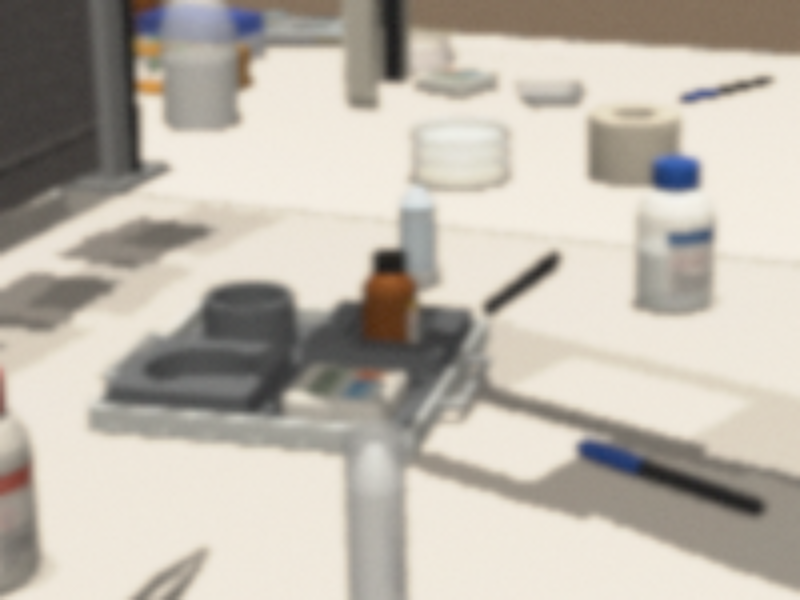

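The brown bottle stands upright in the square well (390,298). Next is the blue-capped bottle.

Emit:
drive_tool:
  moves: [93, -20, 20, 0, 0, 0, 0, 93, -30, 30, 5, 0, 0, 0, 93, -33, 33, 5, 0, 0, 0, 93, -33, 33, 5, 0, 0, 0, 93, -30, 30, 5, 0, 0, 0, 93, -22, 21, 5, 0, 0, 0, 93, 0, 0, 0, 0, 0, 0, 93, 0, 0, 0, 0, 0, 0]
  grip_force: 25

```text
t: 12.95
tool_pos: [0.3878, -0.2872, 0.3344]
orientation: [-3.131, -0.238, 0.001]
force: [0.6, 0.8, 0.1]
opening: 0.0926
gripper_force: 0.0
```

```bash
python3 -c "
from h import *;go(.391,-.2875,.052)"
```

```text
t 12.95 pos [ 0.3878 -0.2872  0.3344] yaw 8.71 open 0.09262468006568064 gf 0.0 F [0.6 0.8 0.1]
turn(tool) [-0.08  0.03 -0.  ] shift now axes [  3.2   0.9 115.4] shift after turn [  3.1   0.7 115.4]
```

Emit:
drive_tool:
  moves: [93, 3, 1, 25, 0, 0, 0, 93, 0, 0, 35, 0, 0, 0, 93, 0, 0, 30, 0, 0, 0, 93, 0, 0, 15, 0, 0, 0, 93, 0, 0, 10, 0, 0, 0, 93, 0, 0, 0, 0, 0, 0, 60, 0, 0, 0, 0, 0, 0, 40, 0, 0, 0, 0, 0, 0]

```text
t: 13.75
tool_pos: [0.3922, -0.288, 0.2214]
orientation: [3.131, 0.242, 0.003]
force: [-0.1, 0.1, -0.9]
opening: 0.0812
gripper_force: 0.0
```

Emit:
drive_tool:
  moves: [40, 0, 0, 0, 0, 0, 0, 40, 0, 0, 0, 0, 0, 0, 40, 0, 0, 0, 0, 0, 0, 40, 0, 0, 0, 0, 0, 0, 40, 0, 0, 0, 0, 0, 0]

```text
t: 14.25
tool_pos: [0.3916, -0.2878, 0.2203]
orientation: [3.132, 0.241, 0.001]
force: [-0.2, -0.1, 3.8]
opening: 0.0548
gripper_force: 25.0
```

Emit:
drive_tool:
  moves: [40, 0, 0, -10, 0, 0, 0, 40, 0, 0, -30, 0, 0, 0, 40, 0, 0, -45, 0, 0, 0, 40, 0, 0, -45, 0, 0, 0, 40, 0, 0, -10, 0, 0, 0, 40, 0, 0, 0, 0, 0, 0]

```text
t: 14.85
tool_pos: [0.3919, -0.2882, 0.3626]
orientation: [3.129, 0.241, 0.005]
force: [0.6, 0.6, -1.7]
opening: 0.0543
gripper_force: 24.9
```

```bash
python3 -c "
from h import *;go(.6105,.015,.062,8.8)"
```

```text
t 14.85 pos [ 0.3919 -0.2882  0.3626] yaw 8.82 open 0.05431410699497059 gf 24.944888778263703 F [ 0.6  0.6 -1.7]
turn(tool) [ 0.22 -0.17  0.02] shift now axes [ 262.1 -266.6  133.4] shift after turn [ 262.4 -266.1  133.6]
```

Emit:
drive_tool:
  moves: [40, 15, -15, 0, 0, 0, 0, 40, 28, -28, 0, 0, 0, 0, 40, 33, -34, 0, 0, 0, 0, 40, 33, -34, 0, 0, 0, 0, 40, 33, -34, 0, 0, 0, 0, 40, 33, -34, 0, 0, 0, 0, 40, 33, -34, 0, 0, 0, 0, 40, 28, -28, 5, 0, 0, 0]

```text
t: 15.65
tool_pos: [0.5881, -0.011, 0.3525]
orientation: [-3.131, -0.243, 0.005]
force: [-0.2, 0.3, -0.5]
opening: 0.0545
gripper_force: 24.9
```

Emit:
drive_tool:
  moves: [40, 18, -18, 15, 0, 0, 0, 40, 8, -7, 20, 0, 0, 0, 40, 0, 0, 20, 0, 0, 0, 40, 0, 0, 10, 0, 0, 0, 40, 0, 0, 0, 0, 0, 0, 40, 0, 0, 0, 0, 0, 0]

```text
t: 16.25
tool_pos: [0.6092, 0.015, 0.2895]
orientation: [-3.132, -0.241, 0.002]
force: [-0.1, 0.8, -1.5]
opening: 0.0545
gripper_force: 24.9
```

```bash
python3 -c "
from h import *;go(.6105,.015,.062,8.8)"
```

```text
t 16.25 pos [0.6092 0.015  0.2895] yaw 8.79 open 0.054486872806355655 gf 24.94511049357243 F [-0.1  0.8 -1.5]
turn(tool) [-0.02  0.07 -0.01] shift now axes [ 1.4  0.2 60.5] shift after turn [ 1.3  0.2 60.5]
```

Emit:
drive_tool:
  moves: [40, 1, 0, 15, 0, 0, 0, 40, 0, 0, 20, 0, 0, 0, 40, 0, 0, 12, 0, 0, 0, 40, 0, 0, 7, 0, 0, 0, 40, 0, 0, 5, 0, 0, 0, 40, 0, 0, 0, 0, 0, 0, 40, 0, 0, 0, 0, 0, 0]

```text
t: 16.95
tool_pos: [0.6108, 0.0154, 0.2316]
orientation: [3.132, 0.242, 0.001]
force: [-0.2, -0.2, -1.7]
opening: 0.0546
gripper_force: 24.9
```

```bash
python3 -c "
from h import *;go(.6105,.015,.062,8.8)"
```

```text
t 16.95 pos [0.6108 0.0154 0.2316] yaw 8.82 open 0.05459057534404768 gf 24.945233042235486 F [-0.2 -0.2 -1.7]
turn(tool) [ 0.01 -0.05  0.02] shift now axes [-0.4  0.4  2.6] shift after turn [-0.4  0.4  2.6]
```

Down 2 mm more, then release, lift, and move towards the tall tube.

Emit:
drive_tool:
  moves: [40, 0, 0, 2, 0, 0, 0, 40, 0, 0, 0, 0, 0, 0, 66, 0, 0, 0, 0, 0, 0, 66, 0, 0, 0, 0, 0, 0, 66, 0, 0, 0, 0, 0, 0, 66, 0, 0, -15, 0, 0, 0, 66, 0, 0, -35, 0, 0, 0, 70, 0, 0, -45, 0, 0, 0]

```text
t: 17.75
tool_pos: [0.6096, 0.0155, 0.3237]
orientation: [-3.132, -0.242, 0.007]
force: [0.4, 0.2, -0.3]
opening: 0.0688
gripper_force: 0.0
```

Emit:
drive_tool:
  moves: [70, 0, 0, -45, 0, 0, 0, 70, -20, -20, -15, 0, 0, 0, 70, -30, -35, 0, 0, 0, 0, 70, -32, -38, 0, 0, 0, 0, 70, -32, -38, 0, 0, 0, 0, 70, -25, -30, 0, 0, 0, 0, 70, 0, 0, 0, 0, 0, 0, 70, 0, 0, 0, 0, 0, 0]

```text
t: 18.55
tool_pos: [0.4482, 0.1538, 0.3855]
orientation: [-3.132, -0.245, -0.004]
force: [-0.2, -0.8, -0.8]
opening: 0.0698
gripper_force: 0.0
```

Run:
```python
from h import *;go(.376,.2663,.065)
from plant import robot
c=robot.read_camera('side')
cv2.imwrite('pics/bl.png',cv2.resize(c['color'][150:300,230:430,::-1],(800,600)))
t=robot.read_camera('top');np.savez('top1.npz',**t);P=cloud(t)
for n,(x,y),zt in [('blue',(.6105,.015),.114),('brown',(.529,-.096),.079),('tall',(.376,.2663),.114),('short',(.578,-.262),.074),('red',(.605,.269),.115)]:
    m=(np.hypot(P[...,0]-x,P[...,1]-y)<.03)&(np.abs(P[...,2]-zt)<.008);print(n,m.sum(),P[m].mean(0).round(4),P[m][:,2].max() if m.any() else 0)
```

```text
t 18.55 pos [0.4482 0.1538 0.3855] yaw 8.93 open 0.06983149170708385 gf 0.0 F [-0.2 -0.8 -0.8]
turn(tool) [ 0.01 -0.14 -0.  ] shift now axes [ -54.2 -122.4  153.3] shift after turn [ -53.8 -122.4  153.5]
blue 182 [0.6087 0.0135 0.113 ] 0.11794473701662221
brown 78 [ 0.5283 -0.0979  0.0783] 0.08315589844318395
tall 56 [0.3751 0.2653 0.1108] 0.11963921319384226
short 60 [ 0.5792 -0.2625  0.0703] 0.07932765212138697
red 230 [0.6057 0.2686 0.1141] 0.11941024511451026
```

View pics/bl.png

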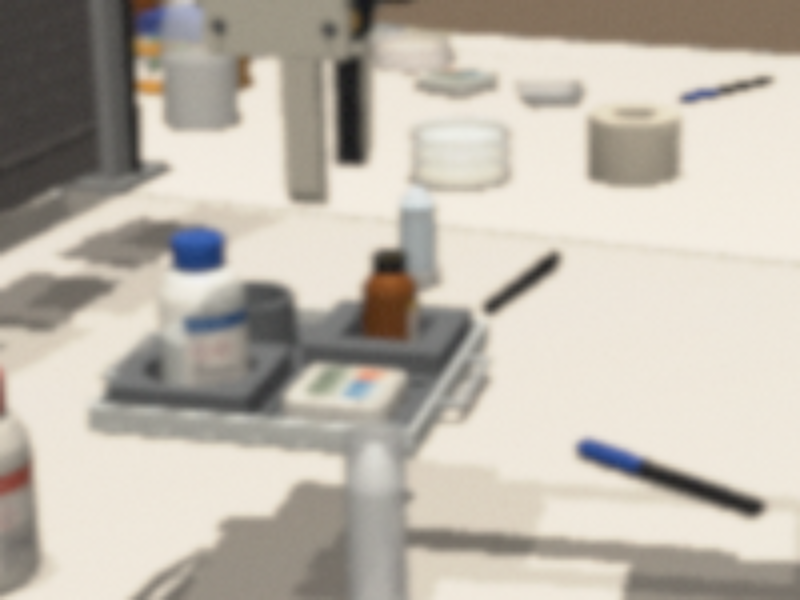

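The blue-capped bottle stands upright in the wide well (205,310). The last item is the tall tube.

Emit:
drive_tool:
  moves: [75, -15, -34, 0, 0, 0, 0, 75, -20, -45, 10, 0, 0, 0, 75, -19, -43, 10, 0, 0, 0, 75, 0, 0, 15, 0, 0, 0, 75, 0, 0, 15, 0, 0, 0, 75, 0, 0, 0, 0, 0, 0, 75, 0, 0, 0, 0, 0, 0]
  grip_force: 15

```text
t: 19.35
tool_pos: [0.3775, 0.2641, 0.3336]
orientation: [3.132, 0.238, -0.002]
force: [0.3, 0.3, 0.6]
opening: 0.0753
gripper_force: 0.0
```

```bash
python3 -c "
from h import *;go(.376,.266,.065)"
```

```text
t 19.35 pos [0.3775 0.2641 0.3336] yaw 8.68 open 0.07526240715615456 gf 0.0 F [0.3 0.3 0.6]
turn(tool) [0.05 0.07 0.  ] shift now axes [ -1.1  -2.2 101.6] shift after turn [ -1.2  -2.1 101.6]
```

Emit:
drive_tool:
  moves: [75, -1, -2, 25, 0, 0, 0, 75, 0, 0, 35, 0, 0, 0, 75, 0, 0, 25, 0, 0, 0, 75, 0, 0, 16, 0, 0, 0, 75, 0, 0, 0, 0, 0, 0, 75, 0, 0, 0, 0, 0, 0, 45, 0, 0, 0, 0, 0, 0, 20, 0, 0, 0, 0, 0, 0]

```text
t: 20.15
tool_pos: [0.3761, 0.2674, 0.2346]
orientation: [-3.131, -0.241, -0.004]
force: [0.0, -1.1, 0.7]
opening: 0.0639
gripper_force: 0.0
```

Emit:
drive_tool:
  moves: [20, 0, 0, 0, 0, 0, 0, 20, 0, 0, 0, 0, 0, 0, 20, 0, 0, 0, 0, 0, 0, 20, 0, 0, 0, 0, 0, 0, 20, 0, 0, 0, 0, 0, 0, 20, 0, 0, 0, 0, 0, 0]

```text
t: 20.75
tool_pos: [0.3753, 0.2672, 0.2331]
orientation: [-3.132, -0.242, -0.0]
force: [-0.0, -0.4, 1.8]
opening: 0.0342
gripper_force: 15.0
```

Emit:
drive_tool:
  moves: [20, 0, 0, -10, 0, 0, 0, 20, 0, 0, -30, 0, 0, 0, 20, 0, 0, -45, 0, 0, 0, 20, 0, 0, -45, 0, 0, 0, 20, 0, 0, -35, 0, 0, 0, 20, 0, 0, 0, 0, 0, 0]

```text
t: 21.35
tool_pos: [0.3764, 0.2678, 0.4051]
orientation: [-3.128, -0.241, -0.015]
force: [0.7, 0.7, 0.5]
opening: 0.0341
gripper_force: 15.0
```

```bash
python3 -c "
from h import *;go(.624,-.081,.0745,8.8)"
```

```text
t 21.35 pos [0.3764 0.2678 0.4051] yaw 8.82 open 0.03406815793631552 gf 14.999766647815704 F [0.7 0.7 0.5]
turn(tool) [-0.21 -0.57  0.02] shift now axes [189.6 383.3 164.1] shift after turn [191.4 382.6 163.6]
```

Emit:
drive_tool:
  moves: [20, 10, 20, 0, 0, 0, 0, 20, 18, 36, 0, 0, 0, 0, 20, 21, 43, 0, 0, 0, 0, 20, 21, 43, 0, 0, 0, 0, 20, 21, 43, 0, 0, 0, 0, 20, 21, 43, 0, 0, 0, 0, 20, 21, 43, 0, 0, 0, 0, 20, 21, 43, 0, 0, 0, 0]

```text
t: 22.15
tool_pos: [0.5762, -0.0214, 0.3975]
orientation: [-3.132, -0.241, 0.001]
force: [0.2, 1.0, -0.0]
opening: 0.0339
gripper_force: 15.0
```

Emit:
drive_tool:
  moves: [20, 18, 35, 0, 0, 0, 0, 20, 12, 23, 10, 0, 0, 0, 20, 6, 10, 15, 0, 0, 0, 20, 0, 0, 15, 0, 0, 0, 20, 0, 0, 0, 0, 0, 0, 20, 0, 0, 0, 0, 0, 0]

```text
t: 22.75
tool_pos: [0.621, -0.0803, 0.3574]
orientation: [-3.131, -0.243, 0.003]
force: [0.8, -0.8, 0.2]
opening: 0.0336
gripper_force: 15.0
```

Run:
```python
from h import *;go(.624,-.081,.075,8.8)
from plant import robot
c=robot.read_camera('side')
cv2.imwrite('pics/tb.png',cv2.resize(c['color'][150:300,230:430,::-1],(800,600)))
```

```text
t 22.75 pos [ 0.621  -0.0803  0.3574] yaw 8.87 open 0.03359124106944616 gf 14.999805986881256 F [ 0.8 -0.8  0.2]
turn(tool) [-0.05  0.1   0.07] shift now axes [  3.1   1.3 115.4] shift after turn [  2.9   1.2 115.4]
```

View pics/tb.png

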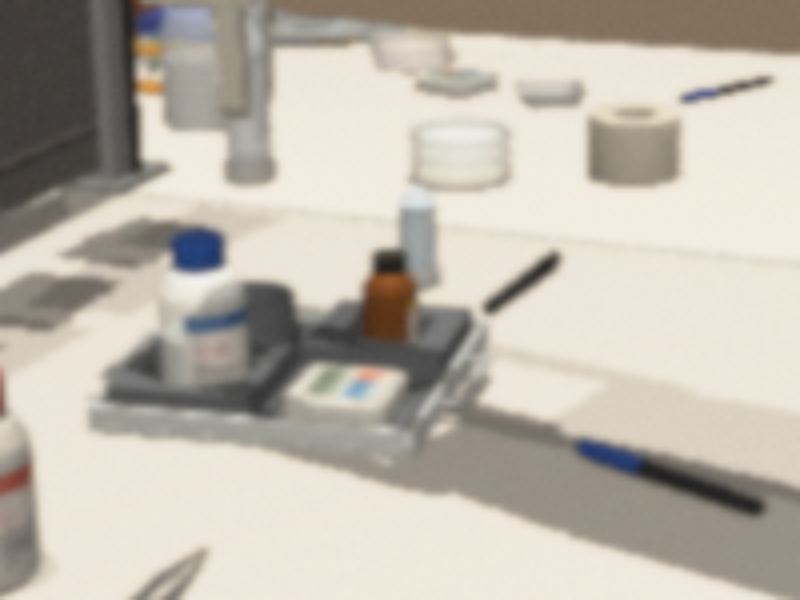

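The tube hangs upright (250,130) above the cup.

Emit:
drive_tool:
  moves: [20, 3, 1, 15, 0, 0, 0, 20, 0, 0, 30, 0, 0, 0, 20, 0, 0, 20, 0, 0, 0, 20, 0, 0, 18, 0, 0, 0, 20, 0, 0, 15, 0, 0, 0, 20, 0, 0, 10, 0, 0, 0, 20, 0, 0, 5, 0, 0, 0, 20, 0, 0, 0, 0, 0, 0]

```text
t: 23.6
tool_pos: [0.6246, -0.0816, 0.2446]
orientation: [-3.132, -0.242, 0.001]
force: [-0.2, -0.3, -0.4]
opening: 0.0338
gripper_force: 15.0
```

Emit:
drive_tool:
  moves: [20, 0, 0, 0, 0, 0, 0]

```text
t: 23.7
tool_pos: [0.6251, -0.0818, 0.2459]
orientation: [3.132, 0.242, 0.002]
force: [0.0, 0.9, 0.2]
opening: 0.0336
gripper_force: 15.0
```

```bash
python3 -c "
from h import *;go(.624,-.081,.075,8.8)"
```

```text
t 23.7 pos [ 0.6251 -0.0818  0.2459] yaw 8.82 open 0.033640114354570205 gf 14.99975100159645 F [0.  0.9 0.2]
turn(tool) [ 0.03 -0.07  0.02] shift now axes [-1.  -1.   3.9] shift after turn [-1.  -1.   3.9]
```

Emit:
drive_tool:
  moves: [20, 0, 0, 3, 0, 0, 0, 20, 0, 0, 0, 0, 0, 0]

```text
t: 23.9
tool_pos: [0.6249, -0.0818, 0.2424]
orientation: [3.132, 0.241, 0.001]
force: [-0.8, -0.6, 0.1]
opening: 0.0339
gripper_force: 15.0
```

Emit:
drive_tool:
  moves: [46, 0, 0, 0, 0, 0, 0, 46, 0, 0, 0, 0, 0, 0, 46, 0, 0, 0, 0, 0, 0, 46, 0, 0, 0, 0, 0, 0, 46, 0, 0, -15, 0, 0, 0, 46, 0, 0, -35, 0, 0, 0, 50, 0, 0, -45, 0, 0, 0, 50, 0, 0, -45, 0, 0, 0]

```text
t: 24.7
tool_pos: [0.6243, -0.0816, 0.3844]
orientation: [-3.132, -0.242, 0.0]
force: [0.5, 0.3, 0.1]
opening: 0.05
gripper_force: 0.0
```

Emit:
drive_tool:
  moves: [50, 0, 20, -20, 0, 0, 0, 50, 0, 40, 0, 0, 0, 0, 50, 0, 40, 0, 0, 0, 0, 50, 0, 40, 0, 0, 0, 0, 50, 0, 40, 0, 0, 0, 0, 50, 0, 20, 0, 0, 0, 0, 50, 0, 0, 0, 0, 0, 0, 50, 0, 0, 0, 0, 0, 0]

```text
t: 25.5
tool_pos: [0.6553, -0.2794, 0.4027]
orientation: [-3.132, -0.24, -0.001]
force: [0.2, 1.5, 0.0]
opening: 0.0501
gripper_force: 0.0
```

Run:
```python
from h import *;go(.624,-.081,.075,8.8)
from plant import robot
c=robot.read_camera('side')
a=cv2.resize(c['color'][150:300,230:430,::-1],(800,600))
t=robot.read_camera('top');P=cloud(t)
b=cv2.resize(t['color'][157:277,180:480,::-1],(800,320))
cv2.imwrite('pics/fin.png',np.vstack([cv2.resize(a,(370,278)).repeat(1,0),np.zeros((0,370,3),np.uint8)]) if 0 else np.vstack([cv2.copyMakeBorder(cv2.resize(a,(370,278)),0,0,215,215,0),b]))
for n,(x,y),zt in [('blue',(.6105,.015),.114),('brown',(.529,-.096),.079),('tall',(.6245,-.081),.123),('timer',(.514,0.006),.026),('short',(.578,-.262),.074),('red',(.605,.269),.115)]:
    m=(np.hypot(P[...,0]-x,P[...,1]-y)<.03)&(np.abs(P[...,2]-zt)<.008);print(n,m.sum(),P[m].mean(0).round(4),P[m][:,2].max() if m.any() else 0)
```

```text
t 25.5 pos [ 0.6553 -0.2794  0.4027] yaw 8.78 open 0.05008773165770257 gf 0.0 F [0.2 1.5 0. ]
turn(tool) [-0.01 -0.03 -0.02] shift now axes [  -0.7 -200.9  160.8] shift after turn [  -0.5 -200.9  160.7]
blue 181 [0.6087 0.0133 0.1131] 0.1189729953505793
brown 78 [ 0.5283 -0.098   0.0782] 0.08274275662227638
tall 47 [ 0.6241 -0.0822  0.12  ] 0.12439825615012179
timer 451 [0.5139 0.0061 0.0256] 0.03234114129365759
short 0 [nan nan nan] 0
red 226 [0.6058 0.2688 0.1143] 0.11864233427708913<stdin>:9: RuntimeWarning: Mean of empty slice.
  ret = um.true_divide(
```

View pics/fin.png

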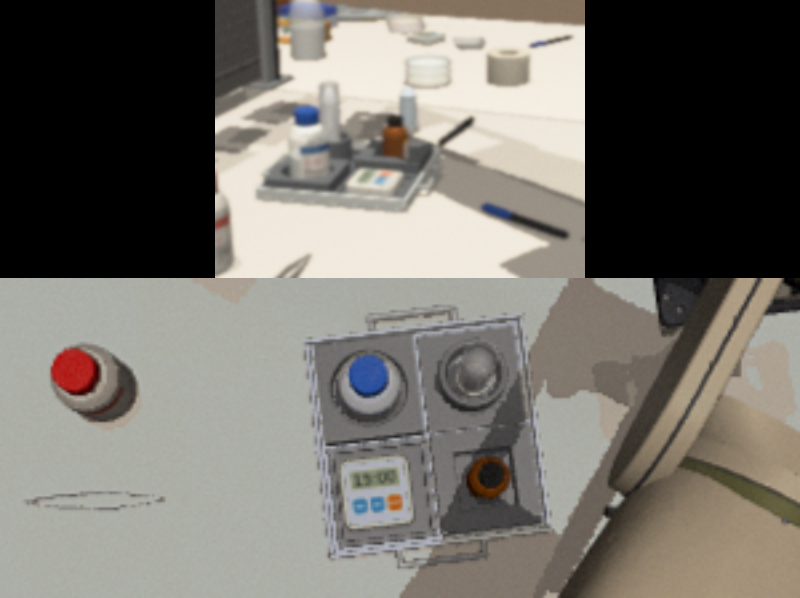

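All four items are seated: blue (368,380), tube (475,370), timer (377,492) and brown (488,478). The short tube still stands at (408,108) in the side part, with the arm hiding it from above.

```bash
python3 -c "
from plant import robot
print(robot.close_job())"
```

```text
the job is handed in; nothing more can be done
None
```

The caddy is made up and the job handed in at about 25.5 s; the final camera check showed all four items upright in their seats and both look-alikes still standing, but the hand-in returned no verdict.

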